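# Set the straightedge to two marks on a plywood panel

### The arm

A 6-joint arm with a two-finger parallel gripper is mounted at the origin on the work surface. World frame = base frame: x ahead of the robot, y to its left, z up, the work surface at z = 0. Lengths are in m, angles in rad, forces in N, time in s.
With the tool pointing down it reaches from about 0.375 to 0.9 m from the base axis. Payload 3.1 kg.
Tool frame: the origin (TCP) lies between the finger pads; the fingertips stand 22 mm ahead of it and the grasp point (between the pads) lies 3 mm ahead of it; z points along the fingers, y is the line along which they close (so a half turn about z gives the same grasp; the last joint's range is limited). The gripper opens to 87 mm and grips with 3 to 60 N. Pads are 19 mm wide; open, the fingers measure 117 mm over their backs; the gripper's body (75 mm by 190 mm) begins 51 mm behind the grasp point.
Start: joints at [0.994, 0.527, 1.433, -0, 1.181, -0.178], TCP at [0.243, 0.576, 0.245] pointing down, gripper open.
Joint ranges: [-3.08, 3.08], [-0.75, 2.2], [0.22, 2.44], [-1.43, 4.57], [0, 2.65], [-2.85, 2.85]. Speed limits (rad/s): [2.79, 2.79, 3.14, 3.14, 3.14, 3.14].

### API

Orientations are given as a unit quaternion [x, y, z, w].
In Python, from rig import get_obs, camera, get_calibration, hand_in, cut_out gives the robot as it stands.
- The arm moves only by the shell command python3 -m inch 'ROWS' [OPENING] [FORCE]. ROWS is JSON, one flat list of numbers, 6 for each row, row after row: the shift along the tool's x, y, z scaled (see below), then the turn, a rotation vector about the tool's x, y, z scaled (see below). A call has 1 to 20 rows; each row is the pose to reach, as a shift and turn from the pose commanded when the call began, along the tool's axes at that moment; what a row does not reach only later rows make up. The controller multiplies each number of a shift by 0.08 m and each number of a turn by 90 degrees. A row lasts 1/12 s, in which the tool goes at most 41.7 mm and 7.16 degrees, less where a joint would pass 70% of its speed; a pose out of reach is approached as far as the arm can. A call with a number of a shift or a turn outside -1 to 1 is refused whole. A call with a gripper value outside its range is refused whole. OPENING is the finger opening in mm, from 0 to 87, set as the call begins (- or left out, the last holds). The fingers move at their own pace and stop on an object; FORCE is the grip in N (left out, the last holds). Time passes only in rows, so rows that repeat a pose let the fingers close. It gives the time, the measured TCP pose, the force, the opening and the grip force at its end, in the units of the state.
- get_obs(): the state, without advancing time (a new reading comes with each control period).
- camera(name): name is "scene" or "top" or "wrist"; returns the picture (384x512x3 uint8, red, green, blue); there is no depth.
- get_calibration(name): a dict with "vertical_fov" (degrees; the focal length in pixels is half the picture's height over the tangent of half this angle, whatever the lens; pixels are square), "cx", "cy" (the principal point, pixels), "T" (4x4, takes a point from camera to world coordinates). Camera axes: x right, y down, z forward; pixel columns grow to the right and rows downward; lengths in m; the calibration is good to about 2 mm. A picture is of the moment at which its call begins: read the wrist's pose just before it. get_calibration takes no time and is no camera call; for the wrist camera it gives the pose at the moment of the call.
- hand_in(): hands the job in; it is judged then, once.
Trained networks look in the newest picture that a camera, given by its name, has taken for a name from the list of things; names that differ only in an ending like _2 or _b are one class to them, and where a whole thing is asked for, a point or a joint stands for the part that bears it (a point fixed in the world has none). Each returns a list of dicts, best first, with "conf" (0 to 1); they miss things now and then, are a little off and sometimes report something else, mostly with a low value. They report only what shows in the picture. A call takes as long as a camera call.
- cut_out(camera, thing): "region" (384x512 bool, what is visible of it) and "bbox" ([left, top, right, bottom] in pixels, round what is visible of it).
The state is a dict: "time": time; "q": joint angles; "joint_velocities": joint speeds; "joint_torque": joint torques, N m; "position": TCP position; "tool_rot": TCP orientation; "ft_force": force on the tool from outside, world axes, zero at the start; "moment": the same for the moment, N m; "grip_width": finger opening in m; "grip_force": force on a finger pad.
Only numpy, scipy, OpenCV 4.12 (cv2) and the standard library are available. Lean on these libraries where they do the work, as an engineer would, in place of code of your own. Each camera call takes 0.05 s, during which the arm holds its last target. There are 200 camera calls.

### The job

Slide the straightedge flat over the plywood panel, without lifting it off, until its yellow edge runs across both red dots at once, ready for scribing a line through them, then let go of it. Ignore the blue dots and leave the wooden batten where it lies.

Things in the scene. Friction and masses are not known exactly. Their poses are not given: they have to be found in the camera images.
- straightedge_grip (a point): Aluminium straightedge lying flat on the panel: 400 mm long (its y), 50 wide (x), 6 thick, 0.3-0.54 kg. Upright black grip block on its middle: 24 mm wide (x), 140 long (y), 50 high. Yellow stripe along one long edge, the +x side, 25 mm from the centre line; it starts facing away from the robot. Point: centre of the block, 25 mm above the plate's top, 31 above the panel; z up.
- red_left_centre (a point): Centre of the red dot in the left half (robot's left) of the panel: a flat sticker, 24 mm in diameter, 1 mm thick, white centre; the straightedge slides over it freely. Panel: fixed plywood, 420 x 500 mm, top 9 mm above the bench. Each half has one red and one blue dot.
- red_right_centre (a point): Centre of the red dot in the right half of the panel, the same kind of sticker. The two red dots are 190 to 310 mm apart.
- batten: Loose pale wooden batten, 260 mm long (x), 26 mm wide, 20 mm high, lying on the bench to the left or the right of the panel, pointing roughly away from the robot; its origin is the centre of its underside. To be left alone.

How it is judged:
By the outcome, as a careful person would: the job done as asked, in the order asked, and still so for the second after the job is handed in, with the robot touching nothing.
It also fails if it takes over 35 s, if anything falls off the work surface, if the arm or the gripper's body presses on something with over 40 N, if the wrist force passes 120 N, or if a joint passes its speed limit or range.

## Working session

There is one attempt and no reset: what is moved stays moved. The work goes in short steps, Python scripts to look and compute and a shell command to move; the robot and the scene stay as the last step left them, time stands still between calls to the robot, and variables do not carry over. Pictures are saved under pics/ and viewed, at most 10 in all, crops included, and the job is handed in when it is done.

```bash
mkdir -p pics
cat > h.py <<'E'
import numpy as np, cv2
from rig import *
from scipy.spatial.transform import Rotation as R
def ray(cal,uv,z):
    f=192/np.tan(np.radians(cal["vertical_fov"])/2); T=np.array(cal["T"])
    d=T[:3,:3]@np.array([(uv[0]-cal["cx"])/f,(uv[1]-cal["cy"])/f,1]); o=T[:3,3]
    return o+d*(z-o[2])/d[2]
def save(im,n): cv2.imwrite("pics/"+n,im[:,:,::-1])
def cen(reg):
    v,u=np.nonzero(reg); return u.mean(),v.mean()
E
python3 - <<'E'
from h import *
o=get_obs();print(o["position"],o["tool_rot"],o["time"])
for c in ["top"]:
    im=camera(c);save(im,c+"1.png");cal=get_calibration(c);print(cal)
    for t,z in [("red_left_centre",.01),("red_right_centre",.01),("straightedge_grip",.04),("batten",.02)]:
        for d in cut_out(c,t)[:3]: print(t,d["conf"],d["bbox"],cen(d["region"]),ray(cal,cen(d["region"]),z).round(4))
E
```

```text
[0.24228006 0.57539987 0.24357496] [ 1.98072102e-01  9.80186866e-01 -9.96734870e-04 -3.97111899e-04] 0.0
{'vertical_fov': 47.87743982179628, 'cx': 259.2715940623879, 'cy': 195.99936936935393, 'T': array([[ 0.00597898, -0.99070772,  0.13587667,  0.43839345],
       [-0.99996845, -0.00521277,  0.00599411,  0.00920046],
       [-0.00523012, -0.13590822, -0.99070763,  1.26163869],
       [ 0.        ,  0.        ,  0.        ,  1.        ]])}
red_left_centre 0.42 [217.5, 182.5, 224.4, 189.9] (np.float64(220.61111111111111), np.float64(186.38888888888889)) [0.6379 0.1303 0.01  ]
batten 0.84 [401.5, 163.1, 409.2, 252.6] (np.float64(407.2748603351955), np.float64(206.55530726256984)) [ 0.5802 -0.4102  0.02  ]
```

View pics/top1.png

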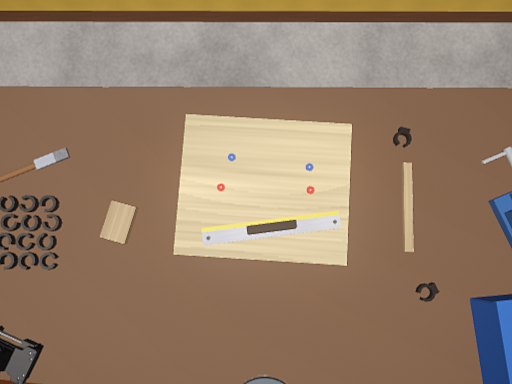

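The top view shows red dots near (221,187) and (310,190). The straightedge's grip is near (272,228) with its yellow edge facing away from the robot, and the batten is on the right at (407,207).

```bash
cat > m.py <<'E'
from h import *
def blobs(mask,n):
    k,l,s,c=cv2.connectedComponentsWithStats(mask.astype(np.uint8))
    i=np.argsort(-s[1:,4])[:n]+1
    return [(s[j],c[j],l==j) for j in i]
def measure(c,im,cal,amin=10):
    h=cv2.cvtColor(im,cv2.COLOR_RGB2HSV).astype(int);H,S,V=h[...,0],h[...,1],h[...,2]
    out={}
    red=((H<6)|(H>174))&(S>140)&(V>120)
    for s,cc,_ in blobs(red,4):
        if s[4]>=amin: print("red",s,cc.round(1),ray(cal,cc,.010).round(4))
    yel=(H>22)&(H<34)&(S>170)&(V>120)
    if c=="top": yel[:100]=0
    for s,cc,m in blobs(yel,2):
        if s[4]<amin: continue
        v,u=np.nonzero(m);P=np.array([ray(cal,p,.015)[:2] for p in zip(u,v)])
        q=P.mean(0);d=np.linalg.svd(P-q,full_matrices=0)[2][0];d*=np.sign(d[1])
        t=(P-q)@d; n=np.array([d[1],-d[0]]); w=(P-q)@n
        print("yellow",s,q.round(4),"yaw deg",np.degrees(np.arctan2(-d[0],d[1])).round(2),"along",t.min().round(3),t.max().round(3),"across",np.percentile(w,[2,98]).round(4))
    return red,yel
E
python3 - <<'E'
from m import *
im=camera("top");cal=get_calibration("top");measure("top",im,cal)
h=cv2.cvtColor(im,cv2.COLOR_RGB2HSV);b=(h[...,2]<90);b[:215]=0;b[240:]=0;b[:,:240]=0;b[:,305:]=0
s,c,m=blobs(b,1)[0];print(s,c,ray(cal,c,.045))
for t in ["red_right_centre"]:
  print([(d["conf"],d["bbox"]) for d in cut_out("top",t)])
E
```

```text
red [307 187   7   7  34] [310.  189.7] [ 0.6294 -0.1316  0.01  ]
red [217 184   7   7  32] [220.3 187. ] [0.6362 0.1312 0.01  ]
[247 226   3   5   6] [247.5        227.66666667] [0.51521165 0.04912229 0.045     ]
[]
```

Run:
```python
from m import *
im=camera("top");cal=get_calibration("top")
print(im[210:246:2,272].tolist())
for p,z in [((272,227.5),.06),((248,231),.06),((297,224),.06),((203.5,231.5),.015),((340,213.5),.015)]: print(p,ray(cal,p,z).round(4))
h=cv2.cvtColor(im,cv2.COLOR_RGB2HSV)
print(h[210:246:2,272].tolist())
```

```text
[[227, 209, 171], [236, 219, 180], [231, 214, 175], [234, 217, 179], [231, 214, 161], [250, 234, 121], [216, 200, 101], [103, 88, 76], [107, 92, 78], [109, 94, 81], [94, 77, 60], [202, 201, 206], [219, 217, 224], [212, 204, 199], [222, 204, 165], [229, 212, 173], [229, 212, 173], [224, 207, 169]]
(272, 227.5) [ 0.5151 -0.0194  0.06  ]
(248, 231) [0.505  0.0472 0.06  ]
(297, 224) [ 0.5252 -0.0888  0.06  ]
(203.5, 231.5) [0.5054 0.1767 0.015 ]
(340, 213.5) [ 0.5595 -0.2169  0.015 ]
[[20, 63, 227], [21, 61, 236], [21, 62, 231], [21, 60, 234], [23, 77, 231], [26, 132, 250], [26, 136, 216], [13, 67, 103], [14, 69, 107], [14, 66, 109], [15, 92, 94], [126, 6, 206], [129, 8, 224], [12, 16, 212], [21, 65, 222], [21, 62, 229], [21, 62, 229], [21, 63, 224]]
```

```bash
A='[-1,-0.92,0,0,0,0,-1,-0.92,0,0,0,0,-1,-0.92,0,0,0,0,-1,-0.92,0,0,0,0]'
python3 -m inch '[-1,-0.92,0,0,0,0,-1,-0.92,0,0,0,0,-1,-0.92,0,0,0,0,-1,-0.92,0,0,0,0]'
python3 -m inch '[-1,-0.92,0,0,0,0,-1,-0.92,0,0,0,0,-1,-0.92,0,0,0,0,-1,-0.92,0,0,0,0]'
python3 -m inch '[-1,-0.92,0,0,0,0,-1,-0.92,0,0,0,0,-1,-0.92,0,0,0,0,-1,-0.92,0,0,0,0]'
python3 -m inch '[-1,-0.92,0,0,0,0,-1,-0.92,0,0,0,0,-1,-0.92,0,0,0,0,-1,-0.92,0,0,0,0]'
python3 -m inch '[-1,-0.92,0,0,0,0,-1,-0.92,0,0,0,0,-1,-0.92,0,0,0,0,-1,-0.92,0,0,0,0]'
python3 -m inch '[-1,-0.92,0,0,0,0,-1,-0.92,0,0,0,0,-1,-0.92,0,0,0,0,-1,-0.92,0,0,0,0]'
python3 -m inch '[0,0,0,0,0,0.66,0,0,0,0,0,0.66,0,0,0,0,0,0.66,0,0,0,0,0,0.66,0,0,0,0,0,0.66,0,0,0,0,0,0.66,0,0,0,0,0,0.66,0,0,0,0,0,0.66,0,0,0,0,0,0.66,0,0,0,0,0,0.66,0,0,0,0,0,0.66]'
cat >> m.py <<'E'
def state():
    o=get_obs();r=R.from_quat(o["tool_rot"]).as_matrix()
    print("t",o["time"],"pos",o["position"].round(4),"tooly deg",np.degrees(np.arctan2(r[1,1],r[0,1])).round(2),"z",r[:,2].round(3),"F",np.round(o["ft_force"],1),"w",o["grip_width"],o["grip_force"],"q",np.round(o["q"],2));return o,r
E
sed -i 's/(S>170)&(V>120)/(S>115)\&(V>120)/' m.py
python3 - <<'E'
from m import *
state();cal=get_calibration("wrist");im=camera("wrist");save(im,"w1.png");measure("wrist",im,cal,60);print(np.array(cal["T"]).round(3))
E
```

```text
time: 0.73
position: [0.2889, 0.4729, 0.2444]
tool_rot: [0.2, 0.98, -0.002, -0.0]
ft_force: [-0.3, 0.6, 0.9]
grip_width: 0.087
grip_force: 0.0
time: 1.07
position: [0.3342, 0.3752, 0.2446]
tool_rot: [0.2, 0.98, -0.001, 0.0]
ft_force: [-1.3, 0.3, -0.5]
grip_width: 0.087
grip_force: 0.0
time: 1.4
position: [0.3801, 0.2772, 0.2448]
tool_rot: [0.2, 0.98, -0.0, 0.001]
ft_force: [-0.2, 0.2, 0.3]
grip_width: 0.087
grip_force: 0.0
time: 1.73
position: [0.4262, 0.1786, 0.245]
tool_rot: [0.2, 0.98, 0.0, 0.002]
ft_force: [0.6, 0.1, 0.3]
grip_width: 0.087
grip_force: 0.0
time: 2.07
position: [0.472, 0.0795, 0.245]
tool_rot: [0.2, 0.98, 0.0, 0.002]
ft_force: [-0.3, -1.2, 0.2]
grip_width: 0.0866
grip_force: 0.0
time: 2.4
position: [0.5172, -0.0196, 0.2449]
tool_rot: [0.2, 0.98, -0.0, 0.002]
ft_force: [0.8, 0.2, -0.6]
grip_width: 0.0871
grip_force: 0.0
time: 3.32
position: [0.5133, -0.0153, 0.2445]
tool_rot: [0.657, 0.754, 0.0, -0.0]
ft_force: [-0.6, -0.0, 0.1]
grip_width: 0.0867
grip_force: 0.0
t 3.3167 pos [ 0.5133 -0.0153  0.2445] tooly deg 7.92 z [-0.     0.001 -1.   ] F [-0.6 -0.   0.1] w 0.08668411616567881 0.0 q [-0.25  0.38  1.71  0.    1.05 -0.39]
red [370  50  19  20 272] [379.   59.4] [0.6361 0.1315 0.01  ]
red [319 251  12  13  95] [324.1 257.5] [ 0.6264 -0.1315  0.01  ]
yellow [ 269    0   17  275 2820] [0.5318 0.0262] yaw deg 7.58 along -0.193 0.148 across [-0.0061  0.0061]
[[ 0.99   0.132  0.042  0.502]
 [ 0.138 -0.944 -0.301  0.068]
 [-0.     0.304 -0.953  0.385]
 [ 0.     0.     0.     1.   ]]
```

View pics/w1.png

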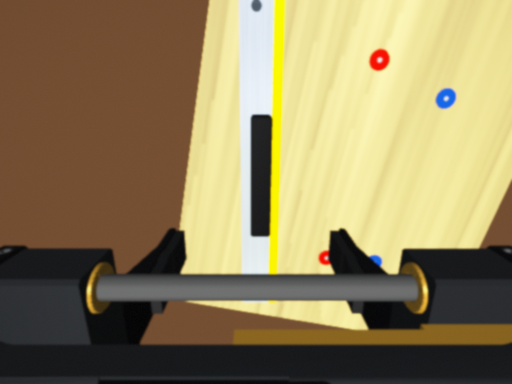

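The wrist view shows the grip block (250–271, 115–236), the yellow edge beside it, and the red dots at (379,60) and (324,257).

Run:
```python
from m import *
cal=get_calibration("wrist")
for p,z in [((250.5,175),.065),((271,175),.065),((261,235.5),.065),((261,117),.065),((261,115),.015)]: print(ray(cal,p,z).round(4))
d=cut_out("wrist","straightedge_grip")[:1]
for e in d: print(e["conf"],e["bbox"])
```

```text
[ 0.5058 -0.0126  0.065 ]
[ 0.5284 -0.0095  0.065 ]
[ 0.5279 -0.0842  0.065 ]
[0.5085 0.0509 0.065 ]
[0.5092 0.0505 0.015 ]
0.84 [237.2, 3.0, 286.5, 274.4]
```

```bash
python3 -m inch '[-0.03,0.055,1,0,0,0,-0.03,0.055,1,0,0,0,-0.03,0.055,1,0,0,0]' 60
python3 -m inch '[0,0,0.8,0,0,0,0,0,0.8,0,0,0,0,0,0.8,0,0,0]'
python3 -m inch '[0,0,0.3,0,0,0,0,0,0.6,0,0,0,0,0,0.68,0,0,0,0,0,0.68,0,0,0,0,0,0.68,0,0,0]'
python3 - <<'E'
from m import *
state();im=camera("wrist");save(im,"w2.png")
E
```

```text
time: 3.67
position: [0.514, -0.0179, 0.1583]
tool_rot: [0.658, 0.753, -0.003, -0.006]
ft_force: [-1.5, -0.1, -0.2]
grip_width: 0.0746
grip_force: 0.0
time: 3.92
position: [0.5158, -0.0184, 0.0981]
tool_rot: [0.658, 0.753, -0.002, -0.004]
ft_force: [0.0, 0.9, 0.2]
grip_width: 0.0618
grip_force: 0.0
time: 4.33
position: [0.5192, -0.0193, 0.0478]
tool_rot: [0.658, 0.753, 0.0, 0.001]
ft_force: [1.2, 0.8, 0.3]
grip_width: 0.0603
grip_force: 0.0
t 4.3333 pos [ 0.5192 -0.0193  0.0478] tooly deg 7.76 z [ 0.002 -0.    -1.   ] F [1.2 0.8 0.3] w 0.06029587456326294 0.0 q [-0.25  0.71  1.84  0.    0.59 -0.39]
```

View pics/w2.png

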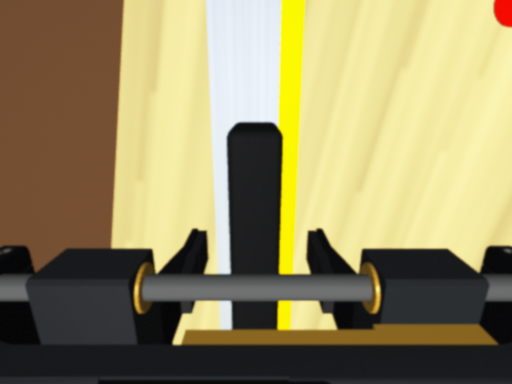

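The block (228–283) sits centred between the fingers (207–308), so I'm closing on it.

```bash
python3 -m inch '[0,0,0,0,0,0,0,0,0,0,0,0,0,0,0,0,0,0,0,0,0,0,0,0,0,0,0,0,0,0,0,0,0,0,0,0,0,0,0,0,0,0,0,0,0,0,0,0,0,0,0,0,0,0]' 0 25
python3 - <<'E'
from m import *
o,r=state();cal=get_calibration("wrist");im=camera("wrist");measure("wrist",im,cal,60)
E
```

```text
time: 5.13
position: [0.5181, -0.0192, 0.0462]
tool_rot: [0.658, 0.753, -0.0, -0.0]
ft_force: [-0.9, 0.6, 1.8]
grip_width: 0.0241
grip_force: 25.0
t 5.1333 pos [ 0.5181 -0.0192  0.0462] tooly deg 7.74 z [-0.  0. -1.] F [-0.9  0.6  1.8] w 0.024087970427912078 24.997522803023458 q [-0.25  0.71  1.84  0.    0.59 -0.39]
red [499   0  13  26 278] [505.7  10.8] [0.6297 0.1257 0.01  ]
yellow [ 280    0   29  243 4645] [0.5273 0.0618] yaw deg 8.64 along -0.082 0.053 across [-0.0059  0.0056]
yellow [279 303  17  28 293] [ 0.547  -0.0797] yaw deg 18.76 along -0.009 0.015 across [-0.0054  0.0055]
```

```bash
python3 -m inch '[0.01,0.1,0,0,0,0.01,0.03,0.2,0,0,0,0.02,0.04,0.3,0,0,0,0.03,0.05,0.4,0,0,0,0.045,0.065,0.5,0,0,0,0.055,0.08,0.6,0,0,0,0.065,0.09,0.7,0,0,0,0.08,0.105,0.8,0,0,0,0.09,0.115,0.9,0,0,0,0.1,0.125,0.95,0,0,0,0.106,0.125,0.95,0,0,0,0.106,0.125,0.95,0,0,0,0.106,0.125,0.95,0,0,0,0.106]'
python3 - <<'E'
from m import *
o,r=state()
for c in ["wrist","top"]:
  cal=get_calibration(c);im=camera(c);save(im,c+"3.png");measure(c,im,cal,10 if c=="top" else 60)
a=cv2.resize(cv2.imread("pics/top3.png")[100:270,160:370],None,fx=3,fy=3,interpolation=cv2.INTER_CUBIC);cv2.imwrite("pics/t3c.png",a)
E
```

```text
time: 6.27
position: [0.5916, 0.0013, 0.0462]
tool_rot: [0.718, 0.696, -0.0, -0.0]
ft_force: [-2.7, 0.6, 5.4]
grip_width: 0.0241
grip_force: 25.0
t 6.2667 pos [0.5916 0.0013 0.0462] tooly deg -1.8 z [-0.001  0.001 -1.   ] F [-2.7  0.6  5.4] w 0.024104848843013314 24.996658063028008 q [-0.19  0.76  1.65  0.    0.73 -0.16]
red [313   0  45  30 979] [334.2  13.3] [0.636  0.1273 0.01  ]
yellow [ 280    0   28  243 4652] [0.614  0.0795] yaw deg -0.83 along -0.082 0.053 across [-0.0059  0.0057]
yellow [279 304  16  27 291] [ 0.6101 -0.0633] yaw deg 9.64 along -0.009 0.014 across [-0.0055  0.0053]
red [307 186   7   8  35] [310.  189.6] [ 0.6297 -0.1315  0.01  ]
red [217 184   8   7  34] [220.3 187. ] [0.6361 0.1312 0.01  ]
yellow [292 195  41   5 128] [ 0.6066 -0.1363] yaw deg -1.97 along -0.058 0.058 across [-0.0043  0.0045]
yellow [196 192  38   4 111] [0.6158 0.147 ] yaw deg -1.91 along -0.054 0.054 across [-0.0041  0.0038]
```

View pics/t3c.png

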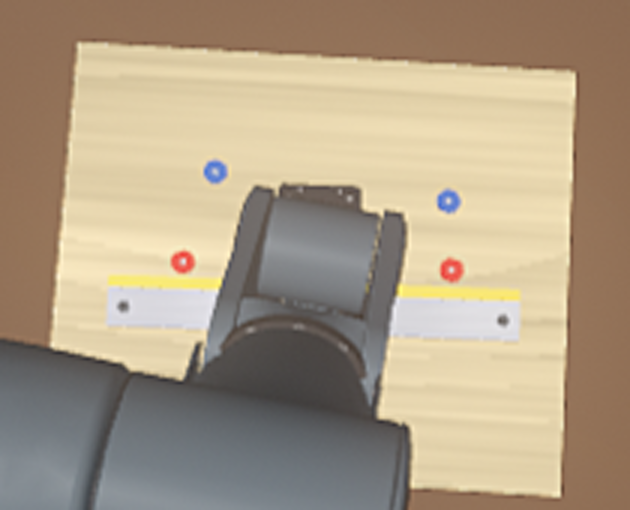

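View pics/wrist3.png

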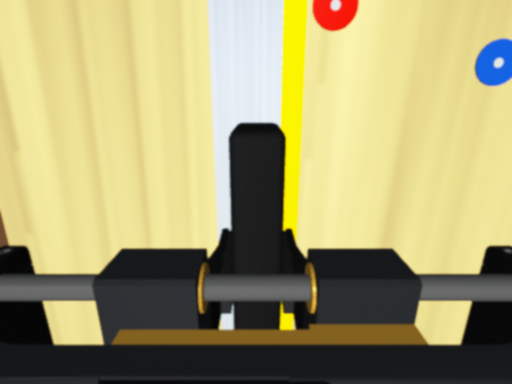

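Both red dots are still ahead of the yellow edge by about 15 mm, and the edge is almost parallel to their line. I'll advance, release, rise and check.

```bash
python3 -m inch '[0,0.05,0,0,0,0,0,0.1,0,0,0,0,0,0.15,0,0,0,0,0,0.19,0,0,0,0,0,0.19,0,0,0,0,0,0.19,0,0,0,0,0,0.19,0,0,0,0]'
python3 -m inch '[0,0,0,0,0,0,0,0,0,0,0,0,0,0,0,0,0,0,0,0,0,0,0,0,0,0,0,0,0,0,0,0,0,0,0,0]' 60
python3 -m inch '[0,0,-0.3,0,0,0,0,0,-0.7,0,0,0,0,0,-1,0,0,0,0,0,-1,0,0,0,0,0,-1,0,0,0]'
python3 -m inch '[-0.5,0,-1,0,0,0,-0.5,0,-1,0,0,0,-0.5,0,-1,0,0,0,-0.5,0,-1,0,0,0,-0.5,0,-1,0,0,0]'
python3 -m inch '[-0.5,0,-0.5,0,0,0,-0.5,0,-0.5,0,0,0,-0.5,0,-0.5,0,0,0,-0.5,0,-0.5,0,0,0,-0.5,0,-0.5,0,0,0]'
python3 - <<'E'
from m import *
o,r=state()
for c in ["wrist","top"]:
  cal=get_calibration(c);im=camera(c);save(im,c+"4.png");measure(c,im,cal,10 if c=="top" else 40)
E
```

```text
time: 6.95
position: [0.6057, 0.0007, 0.0463]
tool_rot: [0.718, 0.696, -0.001, -0.001]
ft_force: [-5.9, 0.8, 7.5]
grip_width: 0.0238
grip_force: 25.0
time: 7.45
position: [0.6077, 0.0004, 0.046]
tool_rot: [0.718, 0.696, 0.0, 0.0]
ft_force: [0.2, 0.3, -0.2]
grip_width: 0.0554
grip_force: 0.0
time: 7.87
position: [0.6086, 0.0003, 0.1278]
tool_rot: [0.718, 0.696, 0.001, 0.002]
ft_force: [-0.5, 0.1, -0.2]
grip_width: 0.0597
grip_force: 0.0
time: 8.28
position: [0.6052, -0.0393, 0.2049]
tool_rot: [0.718, 0.696, -0.0, -0.001]
ft_force: [-0.5, 1.6, -1.0]
grip_width: 0.0603
grip_force: 0.0
time: 8.7
position: [0.6038, -0.0782, 0.2443]
tool_rot: [0.718, 0.696, -0.001, -0.002]
ft_force: [-0.7, 0.3, 0.1]
grip_width: 0.0599
grip_force: 0.0
t 8.7 pos [ 0.6038 -0.0782  0.2443] tooly deg -1.79 z [-0.003  0.002 -1.   ] F [-0.7  0.3  0.1] w 0.05994463208419849 0.0 q [-0.31  0.51  1.47  0.    1.17 -0.28]
red [278 199   8  15  87] [281.1 205.8] [ 0.634  -0.1312  0.01  ]
yellow [ 267    0   14  254 2757] [ 0.6241 -0.0257] yaw deg -1.76 along -0.174 0.134 across [-0.0066  0.0065]
red [217 184   7   3  14] [220.4 185.1] [0.6416 0.1311 0.01  ]
yellow [197 187  71   5 182] [0.6286 0.103 ] yaw deg -1.34 along -0.109 0.096 across [-0.0044  0.0042]
yellow [278 190   9   3  23] [ 0.6249 -0.0507] yaw deg -4.77 along -0.011 0.013 across [-0.0034  0.0032]
```

View pics/wrist4.png

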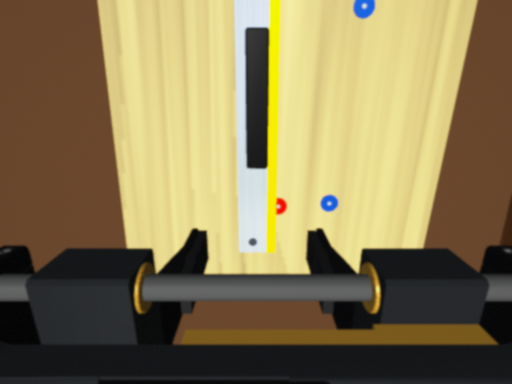

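The right red dot at (281,206) is about half covered. Next I'll look at the left one.

```bash
python3 -m inch '[0.9,0,0,0,0,0,0.9,0,0,0,0,0,0.9,0,0,0,0,0,0.9,0,0,0,0,0]'
python3 -m inch '[0.9,0,0,0,0,0,0.9,0,0,0,0,0,0.9,0,0,0,0,0,0.9,0,0,0,0,0,0.9,0,0,0,0,0]'
cat > chk.py <<'E'
from m import *
import json,sys
def gap(im,cal,z=0.010):
    h=cv2.cvtColor(im,cv2.COLOR_RGB2HSV).astype(int);H,S,V=h[...,0],h[...,1],h[...,2]
    red=(((H<8)|(H>172))&(S>110)&(V>120)).astype(np.uint8)
    for s,c,m in blobs(red,3):
        if s[4]<30: continue
        v,u=np.nonzero(m)
        P=np.array([ray(cal,(a+.5,b),z)[:2] for a,b in zip(u,v)])   # right pixel edges
        Q=np.array([ray(cal,(a-.5,b),.015)[:2] for a,b in zip(u,v)])
        # n: ruler normal
        a=np.radians(-1.8);n=np.array([np.cos(a),np.sin(a)])
        far=(P@n).max(); near=np.median([ (Q[v==b]@n).min() for b in np.unique(v)])
        t=np.array([-n[1],n[0]]);y=(P@t)
        print("dot",c.round(1),"y",P[:,1].mean().round(3),"visible depth",round(far-near,4),"chord",round(np.ptp(y),4),"rim-12mm x",round(far-.012,4))
E
python3 - <<'E'
from chk import *
o,r=state()
cal=get_calibration("wrist");im=camera("wrist");save(im,"w5.png");measure("wrist",im,cal,40);gap(im,cal)
im4=cv2.imread("pics/wrist4.png")
T=np.array(cal["T"]); p4=np.array([.6038,-.0782,.2443]); c4=dict(cal);T4=T.copy();T4[:3,3]+=p4-o["position"];c4["T"]=T4
gap(im4[:,:,::-1].copy(),c4)
f=lambda i,x,y:cv2.resize(i[y-25:y+25,x-30:x+30],None,fx=6,fy=6,interpolation=cv2.INTER_NEAREST)
h=cv2.imread("pics/w5.png")
hs=cv2.cvtColor(h,cv2.COLOR_BGR2HSV).astype(int);b=blobs((((hs[...,0]<8)|(hs[...,0]>172))&(hs[...,1]>110)&(hs[...,2]>120)),1)[0][1].astype(int)
cv2.imwrite("pics/cmp5.png",np.hstack([f(h,b[0],max(b[1],25)),f(im4,281,206)]))
E
```

```text
time: 9.13
position: [0.6063, -0.0051, 0.2452]
tool_rot: [0.717, 0.697, -0.001, -0.001]
ft_force: [-0.2, 0.3, -0.9]
grip_width: 0.0598
grip_force: 0.0
time: 9.55
position: [0.6093, 0.0637, 0.2457]
tool_rot: [0.718, 0.696, -0.001, 0.0]
ft_force: [0.9, -0.8, 0.3]
grip_width: 0.0599
grip_force: 0.0
t 9.55 pos [0.6093 0.0637 0.2457] tooly deg -1.78 z [-0.001 -0.001 -1.   ] F [ 0.9 -0.8  0.3] w 0.0598908490142771 0.0 q [-0.08  0.51  1.46 -0.    1.17 -0.05]
red [278 104   8  18 102] [281.3 112.4] [0.6412 0.1312 0.01  ]
yellow [ 264   48   15  227 2386] [0.6272 0.0679] yaw deg -1.92 along -0.161 0.135 across [-0.0066  0.0066]
yellow [265 300  10  31 276] [ 0.6205 -0.1646] yaw deg -0.86 along -0.028 0.027 across [-0.0061  0.0061]
dot [281.4 112.3] y 0.131 visible depth 0.0113 chord 0.0201 rim-12mm x 0.6312
dot [281.  205.8] y -0.132 visible depth 0.0114 chord 0.0201 rim-12mm x 0.6326
```

View pics/cmp5.png

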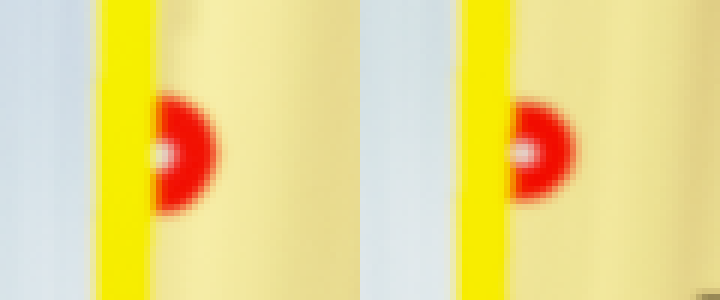

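The crops show the yellow edge crossing both red dots at their white centres: about 11.3 mm of each 12 mm radius is visible. The gripper is clear, so I'm handing it in.

```bash
python3 -c "
from rig import *
print(hand_in())"
```

```text
the job is handed in; nothing more can be done
None
```

I slid the straightedge until its yellow edge crossed both red dots, within about 1 mm of their centres by the wrist camera. I then released it and handed the job in at about 9.6 s with the gripper clear; I never moved near the batten, and no verdict was returned.

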